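# Catch the rolling board carriage at the probing mark

### The job

Pull the red bolt back so that the blue board carriage rolls down the sloped track through the scanner arch by itself, then catch it beyond the arch by its orange spring bumper, so gently that the bumper is never squeezed past halfway, and bring it to rest with its white line at the yellow marker, well short of the red end stop. Keep holding it still there by the bumper for several seconds, and finish the program while still holding it: the track slopes, so it rolls on if let go. Leave the vise, the multimeter and the gadget on the cork mat where they are.

Things in the scene. Friction and masses are not known exactly. Their poses are not given: they have to be found in the camera images.
- track: fixed track: grey plate 160 x 840 x 12 mm (x -60 to +100 mm; a wing to x -165 mm under the bolt) with an inclined aluminium rail, 60 mm wide, 800 mm long. Origin on the table under the rail's middle, z up, y along the rail: +y uphill, -y downhill. The rail falls 2.7 degrees (0.0471 rad) to -y; its top is 65 mm + 0.0471*y above the table. A blue guide block under the bolt is 110 mm tall
- arch_exit (a point): middle of the downhill opening of the white scanner arch over the rail, at track y = +20 mm, at the height of the arch's top, 169 mm above the table. The arch reaches from here 130 mm uphill (to track y = +150 mm) and is 154 mm wide; the hand cannot reach inside, so the bumper can be met only downhill of it (gripper body beside the arch's edge considered)
- end_stop (a point): uphill face of the red end stop on the rail, track y = -396 mm, top of the rail; the carriage must not run into it
- carriage (a joint): travel of the blue carriage down the rail, m: 0 = held by the bolt, grows downhill, 0.55 = crashed at the end stop. Deck 110 mm wide, 120 mm long, all on it under 50 mm above the rail. When free it rolls off by gravity: 0.70 kg with bumper (real one 10 % less to 25 % more), rolling friction 0.06 N, drag 0.9 N s/m; slow at first, 0.2 to 0.35 m/s beyond the arch
- carriage_index (a point): middle of the white line across the carriage's deck, 36 mm above the rail top, over the rail's centre line; at track y = +268 mm when the carriage joint is 0, moving towards -y. Its axes: y up the slope, x across, z square to the rail
- bumper (a joint): compression of the carriage's spring bumper, m: 0 = out, 0.025 = fully squeezed; damped spring, 80 N/m and 1.5 N s/m. More than 0.0125 (half) is a knock to the board. Carrying the resting carriage on the slope presses it 3 to 6 mm
- bumper_face (a point): centre of the downhill face of the orange bumper plate (100 mm wide, 12 mm thick, 55 mm high, from 13 to 68 mm above the rail top), which the fingers should meet; 100 mm downhill of the white line when the bumper is out. Fingertips 15 to 40 mm above the rail top meet it squarely. Axes as the white line's
- bolt (a joint): travel of the bolt, m: 0 = shut (its blade reaches 15 mm over the deck's downhill edge and blocks it), 0.035 = fully back; it slides along the track's -x, towards the robot, with about 2 N of friction and stays where it is left; the carriage comes free at about 0.015
- bolt_grip (a point): point inside the bolt's upright red post (18 mm diameter, 48 mm tall, its top 20 mm above this point), 140 mm above the table, 125 mm to the -x side of the rail's centre line at track y = +203 mm when shut. 60 mm of free room lie between post and carriage, for closed fingers that hook the post; it can also be pinched
- marker: yellow arrow marker with a dark foot 30 x 50 mm, its top 107 mm above the table, standing on the track's plate 78 mm to the +x side of the rail's centre line; the white line must stop at this marker's y in the track's frame. Origin under the foot, 12 mm above the table; axes parallel to the track's
- vise: small blue bench vise, 100 x 160 x 67 mm, loose, beyond the track, to be left alone; origin under its middle
- multimeter: blue hand multimeter lying on its back, 170 x 85 x 50 mm, loose, beyond the track, to be left alone; origin under its middle
- gadget: small electronic gadget on a round cork mat 130 mm across, 46 mm tall, loose, on the robot's side of the track, to be left alone; origin under its middle

How it is judged:
By the outcome, as a careful person would: the job done as asked, in the order asked, and still so for the second after the job is handed in, while the arm keeps its last pose, push and grip.
It also fails if it takes over 35 s, if anything falls off the work surface, if the arm or the gripper's body presses on something with over 40 N, if the wrist force passes 120 N, or if a joint passes its speed limit or range.

### The arm

A 7-joint arm with a two-finger parallel gripper is mounted at the origin on the work surface. World frame = base frame: x ahead of the robot, y to its left, z up, the work surface at z = 0. Lengths are in m, angles in rad, forces in N, time in s.
With the tool pointing down it reaches from about 0.425 to 0.875 m from the base axis. Payload 4.7 kg.
Tool frame: the origin (TCP) lies between the finger pads; the fingertips stand 22 mm ahead of it and the grasp point (between the pads) lies 3 mm ahead of it; z points along the fingers, y is the line along which they close (so a half turn about z gives the same grasp; the last joint's range is limited). The gripper opens to 85 mm and grips with 20 to 120 N. Pads are 22 mm wide; open, the fingers measure 114 mm over their backs; the gripper's body (76 mm by 85 mm) begins 54 mm behind the grasp point. The pads swing forward as they close: fully open they stand 13 mm farther back than shut.
Start: joints at [-1.276, 0.321, -0.07, 1.45, 0.023, 1.371, -0.057], TCP at [0.18, 0.625, 0.253] pointing down, gripper open.
Joint ranges: [-2.86, 2.86], [-0.3, 2.09], [-1.38, 1.24], [0.06, 2.45], [-1.56, 4.7], [0.09, 2.05], [-2.69, 2.69]. Speed limits (rad/s): [2.57, 2.57, 3.14, 3.14, 3.14, 3.14, 3.14].

### API

Orientations are given as a unit quaternion [w, x, y, z].
In Python, from workcell import ctrl gives the robot as it stands.
- The arm moves only by the tool send_rows, never from a script. Its argument "moves" is a list of rows, each an object with "translation": the shift along the tool's x, y, z in units of 30 mm (1.0 is 30 mm), a list of three; "dr": the turn, a rotation vector about the tool's x, y, z in units of 6 degrees (1.0 is 6 degrees), a list of three; "jaw": the opening, from -1 (shut) to 1 (fully open). In form: [{"translation": [tx, ty, tz], "dr": [rx, ry, rz], "jaw": jaw}, ...]. A call has 1 to 5 rows; each row is the pose to reach, as a shift and turn from the pose commanded when the call began, along the tool's axes at that moment; what a row does not reach only later rows make up. A row lasts 1/12 s, in which the tool goes at most 41.7 mm and 7.16 degrees, less where a joint would pass 70% of its speed; a pose out of reach is approached as far as the arm can. A call with a gripper value outside its range is refused whole. The fingers move at their own pace and stop on an object; the grip force is fixed at half the most. Time passes only in rows, so rows that repeat a pose let the fingers close. It gives the time, the measured TCP pose, the force, the opening and the grip force at its end, in the units of the state.
- ctrl.get_obs(): the state, without advancing time (a new reading comes with each control period).
- ctrl.camera(name): name is "scene" or "top" or "wrist"; returns a dict with "frame" (480x640x3 uint8, blue, green, red), "vfov" (degrees; the focal length in pixels is half the picture's height over the tangent of half this angle, whatever the lens; pixels are square), "cx", "cy" (the principal point, pixels), "R" (3x3) and "t" (3): a world point X has camera coordinates R X + t. Camera axes: x right, y down, z forward; pixel columns grow to the right and rows downward; lengths in m; the calibration is good to about 2 mm. A picture is of the moment at which its call begins. There is no depth.
- ctrl.finish_job(): hands the job in; it is judged then, once.
The state is a dict: "t": time; "joints": joint angles; "joint_vel": joint speeds; "tau": joint torques, N m; "tool_pos": TCP position; "tcp_rot": TCP orientation; "force": force on the tool from outside, world axes, zero at the start; "wrist_torque": the same for the moment, N m; "opening": finger opening in m; "gripper_force": force on a finger pad.
Only numpy, scipy, OpenCV 4.12 (cv2) and the standard library are available. Lean on these libraries where they do the work, as an engineer would, in place of code of your own. Each camera call takes 0.05 s, during which the arm holds its last target. There are 200 camera calls.

## Working session

There is one attempt and no reset: what is moved stays moved. The work goes in short steps, Python scripts to look and compute and a tool call to move; the robot and the scene stay as the last step left them, time stands still between calls to the robot, and variables do not carry over. Pictures are saved under pics/ and viewed, at most 10 in all, crops included, and the job is handed in when it is done.

Besides the shell and the picture viewer there is one more tool, called after "Call:" in YAML: its name, and indented under it one key for each argument. send_rows: Moves the arm, as the interface text tells. Its arguments: {"type":"object","properties":{"moves":{"type":"array"}},"required":["moves"]}

```bash
mkdir -p pics; ls; python3 - <<'E'
from workcell import ctrl
import cv2
print(ctrl.get_obs())
for n in ("scene","top"):
    c=ctrl.camera(n); cv2.imwrite(f"pics/{n}1.png",c["frame"]); print(n,c["vfov"],c["cx"],c["cy"],c["R"],c["t"])
E
```

```text
pics
{'t': 0.0, 'joints': array([-1.27587027,  0.32181277, -0.07012119,  1.45168931,  0.0226184 ,
        1.37080955, -0.05690762]), 'joint_vel': array([ 0.00065127,  0.00315444, -0.00109808, -0.00011366, -0.00153545,
        0.00099871,  0.00075828]), 'tau': array([ 5.29943536e-04, -4.93565118e+01, -3.81534202e-01, -3.14337838e+01,
        1.32566242e-02,  1.13771230e-02,  2.86432817e-05]), 'tool_pos': array([0.18003663, 0.62404187, 0.25222322]), 'tcp_rot': array([-8.21270983e-05,  1.39921557e-01,  9.90162121e-01, -9.62071019e-04]), 'force': array([-0.53085856, -0.09439057, -0.0780846 ]), 'wrist_torque': array([-0.01611274, -0.0550424 , -0.01134718]), 'gripper_force': 0.0, 'opening': 0.08556312095699856}
scene 45.524510343483925 321.6626194780877 244.74795365403716 [[-0.47584973  0.87951608  0.00430152]
 [ 0.68060825  0.37132238 -0.63157906]
 [-0.55708118 -0.29760908 -0.77529955]] [ 0.30512453 -0.28591463  1.54231911]
top 53.6405989586339 321.59191845400017 242.48051549729138 [[ 6.09546008e-03 -9.99981422e-01  6.58142538e-06]
 [-9.94677512e-01 -6.06380667e-03 -1.02858528e-01]
 [ 1.02856657e-01  6.20423653e-04 -9.94695995e-01]] [-0.03121152  0.5802565   1.22075003]
```

View pics/scene1.png

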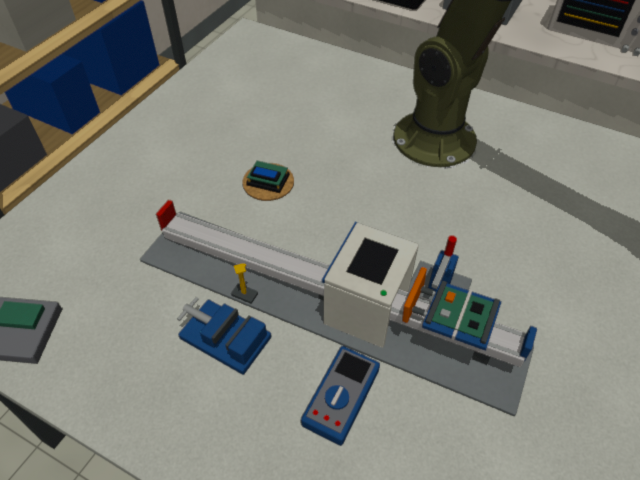

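View pics/top1.png

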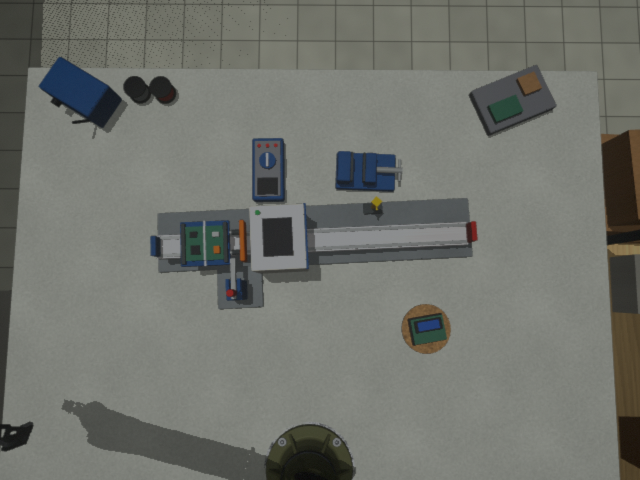

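Scene view: bolt post at about (450,240), arch (370,285), marker (241,270). The carriage is at (460,312) and the red end stop at (166,213). Top view: plate corners near (157,212) and (472,257), post (231,293), marker foot (374,209). I'll zoom in for better picks.

```bash
python3 - <<'E'
import cv2
a=cv2.imread("pics/top1.png")
l=cv2.resize(a[190:315,145:315],None,fx=4.7,fy=4.7,interpolation=cv2.INTER_CUBIC)
r=cv2.resize(a[190:280,310:480],None,fx=4.7,fy=4.7,interpolation=cv2.INTER_CUBIC)
cv2.imwrite("pics/tl.png",l[:590]); cv2.imwrite("pics/tr.png",r)
E
```

```text
(no output)
```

View pics/tl.png

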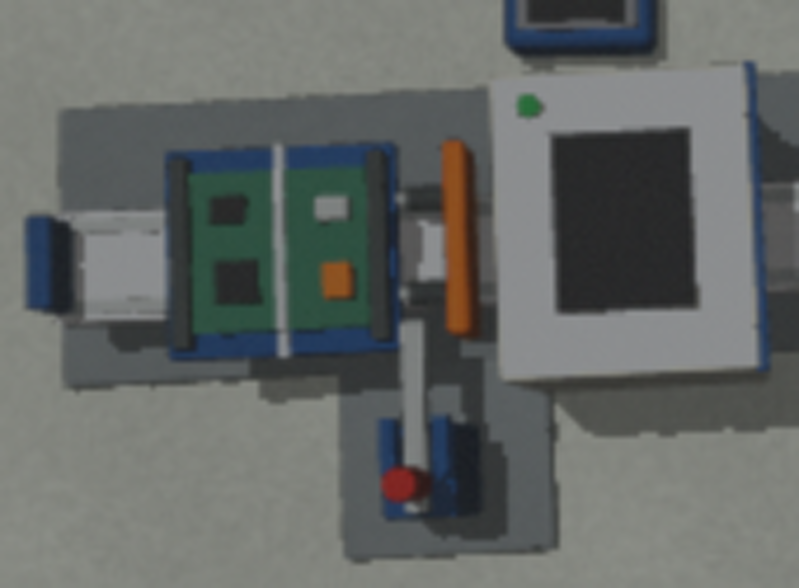

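View pics/tr.png

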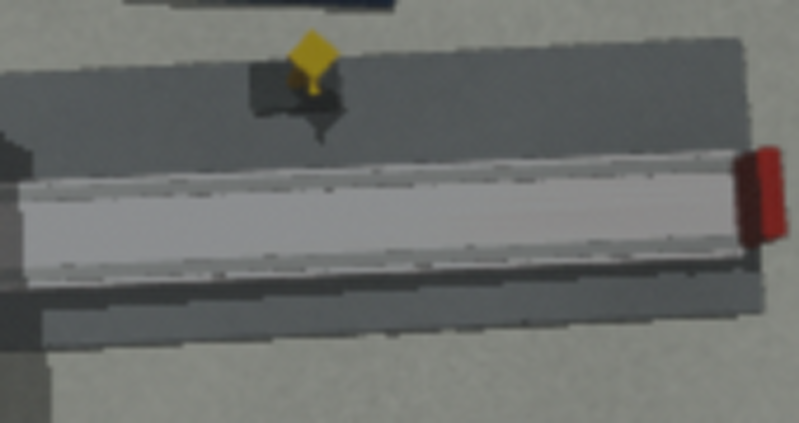

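Left crop: plate corners (59,110) and (66,387), arch top corners (491,82), (745,66), (760,371) and (503,382), post top (401,484), white line centre (281,250). Right crop: plate corners (742,40) and (763,312), marker foot from (250,63) to (342,115), yellow head at (313,57).

```bash
cat > h.py <<'E'
import numpy as np, cv2, json
from scipy.optimize import least_squares
K={"scene":(45.524510343483925,321.66262,244.74795,np.array([[-0.47584973,0.87951608,0.00430152],[0.68060825,0.37132238,-0.63157906],[-0.55708118,-0.29760908,-0.77529955]]),np.array([0.30512453,-0.28591463,1.54231911])),
"top":(53.6405989586339,321.591918,242.4805155,np.array([[6.09546008e-03,-9.99981422e-01,6.58142538e-06],[-9.94677512e-01,-6.06380667e-03,-1.02858528e-01],[1.02856657e-01,6.20423653e-04,-9.94695995e-01]]),np.array([-0.03121152,0.5802565,1.22075003]))}
def proj(n,X):
    v,cx,cy,R,t=K[n]; f=240/np.tan(np.radians(v/2)); c=np.atleast_2d(X)@R.T+t
    return c[:,:2]/c[:,2:]*f+[cx,cy]
def back(n,uv,z):
    v,cx,cy,R,t=K[n]; f=240/np.tan(np.radians(v/2)); C=-R.T@t
    d=R.T@np.array([(uv[0]-cx)/f,(uv[1]-cy)/f,1]); return C+d*(z-C[2])/d[2]
def T(p,X): c,s=np.cos(p[2]),np.sin(p[2]); X=np.atleast_2d(X); return np.c_[p[0]+c*X[:,0]-s*X[:,1],p[1]+s*X[:,0]+c*X[:,1],X[:,2]]
def inv(p,X): c,s=np.cos(p[2]),np.sin(p[2]); d=np.asarray(X)[:2]-p[:2]; return np.array([c*d[0]+s*d[1],-s*d[0]+c*d[1]])
E
python3 - <<'E'
from h import *
L=[((59,110),(.1,.42,.012)),((66,387),(-.06,.42,.012)),((491,82),(.077,.15,.169)),((745,66),(.077,.02,.169)),((760,371),(-.077,.02,.169)),((503,382),(-.077,.15,.169)),((401,484),(-.125,.203,.16)),((281,250),(0,.268,.1136))]
Rr=[((742,40),(.1,-.42,.012)),((763,312),(-.06,-.42,.012))]
uv=np.array([[(a+.5)/4.7-.5+145,(b+.5)/4.7-.5+190] for (a,b),_ in L]+[[(a+.5)/4.7-.5+310,(b+.5)/4.7-.5+190] for (a,b),_ in Rr])
X=np.array([x for _,x in L+Rr])
r=least_squares(lambda p:(proj("top",T(p,X))-uv).ravel(),[.55,.05,0],loss="soft_l1")
p=r.x; print(p,(proj("top",T(p,X))-uv).round(2).tolist()); np.save("track.npy",p)
S=np.array([[517,411],[141,260]]);print(proj("scene",T(p,[(.1,.42,.012),(.1,-.42,.012),(-.125,.203,.16)])))
cv=lambda a,b:((a+.5)/4.7-.5+310,(b+.5)/4.7-.5+190)
for q in [(250,63),(252,115),(342,80),(296,90)]: print("foot",inv(p,back("top",cv(*q),.02)))
for z in (.085,.09,.095): print("head",z,inv(p,back("top",cv(313,57),z)),inv(p,back("scene",(241,268),z)))
print("stem",inv(p,back("top",cv(313,93),.04)))
# marker fit with scene yellow mask
a=cv2.imread("pics/scene1.png"); h=cv2.cvtColor(a,cv2.COLOR_BGR2HSV)
m=cv2.inRange(h,(20,120,80),(35,255,255)); m[:240]=0;m[310:]=0;m[:,:215]=0;m[:,270:]=0
y,x=np.nonzero(m);print("scene yellow",x.min(),x.max(),y.min(),y.max(),x[y<275].mean(),y[y<275].mean(), [ (yy,x[y==yy].mean()) for yy in range(y.min(),y.max(),3)])
for k,q in dict(bolt=(-.125,.203,.14),face0=(0,.168,.1),line_start=(0,.268,.1136)).items(): print(k,T(p,[q]))
E
```

```text
[ 0.58329778 -0.00897967  0.05600884] [[-0.31, -0.13], [-0.94, 0.41], [-0.54, -1.16], [0.47, -0.47], [0.32, -0.18], [-0.83, 0.27], [-0.55, 0.43], [0.66, 0.39], [0.76, -0.58], [1.2, 0.62]]
[[517.75312848 414.90940031]
 [139.51807493 258.53430247]
 [453.79784467 237.90667366]]
foot [ 0.09777306 -0.13409977]
foot [ 0.06778685 -0.13347232]
foot [ 0.08535849 -0.1858496 ]
foot [ 0.08090825 -0.1593346 ]
head 0.085 [ 0.08742686 -0.16197996] [ 0.07058656 -0.16952717]
head 0.09 [ 0.08650248 -0.16134957] [ 0.07360773 -0.16715669]
head 0.095 [ 0.08557809 -0.16071918] [ 0.0766289 -0.1647862]
stem [ 0.07533273 -0.16639142]
scene yellow 234 245 263 293 239.7948717948718 268.38461538461536 [(263, np.float64(242.5)), (266, np.float64(239.5)), (269, np.float64(239.5)), (272, np.float64(239.0)), (275, np.float64(240.5)), (278, np.float64(241.0)), (281, np.float64(242.0)), (284, np.float64(242.0)), (287, np.float64(243.0)), (290, np.float64(243.0))]
bolt [[0.44712994 0.18670457 0.14      ]]
face0 [[0.57389321 0.1587569  0.1       ]]
line_start [[0.56829526 0.25860009 0.1136    ]]
```

```bash
cat >> h.py <<'E'
from scipy.spatial.transform import Rotation as Ro
P=np.array([0.58329778,-0.00897967,0.05600884])
S=0.0471
def Rdes(): return Ro.from_euler("z",P[2])*Ro.from_euler("x",S)*Ro.from_matrix(np.array([[0,1,0],[1,0,0],[0,0,-1.]]))
def move(o,xyz):
    "track-frame TCP target -> row units"
    R=Ro.from_quat(o["tcp_rot"],scalar_first=True); d=T(P,[xyz])[0]-o["tool_pos"]
    return (R.inv().apply(d)/.03).round(3),(np.degrees((R.inv()*Rdes()).as_rotvec())/6).round(3)
def where(o):
    q=inv(P,o["tool_pos"]); return np.round([q[0],q[1],o["tool_pos"][2]],4)
E
python3 - <<'E'
from h import *
from workcell import ctrl
o=ctrl.get_obs(); print(where(o),move(o,(-.0975,.203,.25)))
E
```

```text
[-0.3672  0.6547  0.2523] (array([-13.459, -11.24 ,   0.099]), array([-0.291,  0.402, 11.782]))
```

Call:
send_rows:
  moves:
    - {"translation": [-13.46,-11.24,0.1],"dr": [-0.29,0.4,11.78],"jaw": -1}
    - {"translation": [-13.46,-11.24,0.1],"dr": [-0.29,0.4,11.78],"jaw": -1}
    - {"translation": [-13.46,-11.24,0.1],"dr": [-0.29,0.4,11.78],"jaw": -1}
    - {"translation": [-13.46,-11.24,0.1],"dr": [-0.29,0.4,11.78],"jaw": -1}
    - {"translation": [-13.46,-11.24,0.1],"dr": [-0.29,0.4,11.78],"jaw": -1}

```text
t: 0.52
tool_pos: [0.2975, 0.4499, 0.2516]
tcp_rot: [-0.009, 0.44, 0.898, 0.009]
force: [0.4, 0.6, 0.4]
opening: 0.0254
gripper_force: 0.0
```

```bash
python3 - <<'E'
from h import *
from workcell import ctrl
o=ctrl.get_obs(); print(o["t"],where(o),move(o,(-.0975,.203,.25)))
E
```

```text
0.5167 [-0.2597  0.4741  0.2516] (array([-10.507,  -0.677,  -0.209]), array([-0.139,  0.188,  5.761]))
```

Call:
send_rows:
  moves:
    - {"translation": [-10.51,-0.68,-0.2],"dr": [-0.14,0.19,5.76],"jaw": -1}
    - {"translation": [-10.51,-0.68,-0.2],"dr": [-0.14,0.19,5.76],"jaw": -1}
    - {"translation": [-10.51,-0.68,-0.2],"dr": [-0.14,0.19,5.76],"jaw": -1}
    - {"translation": [-10.51,-0.68,-0.2],"dr": [-0.14,0.19,5.76],"jaw": -1}
    - {"translation": [-10.51,-0.68,-0.2],"dr": [-0.14,0.19,5.76],"jaw": -1}

```text
t: 0.93
tool_pos: [0.4151, 0.278, 0.2507]
tcp_rot: [-0.017, 0.687, 0.726, 0.017]
force: [1.2, 0.3, -0.6]
opening: -0.0
gripper_force: 0.0
```

```bash
python3 - <<'E'
from h import *
from workcell import ctrl
o=ctrl.get_obs(); print(o["t"],where(o),move(o,(-.0975,.203,.25)))
E
```

```text
0.9333 [-0.1518  0.296   0.2507] (array([-3.097,  1.811, -0.124]), array([ 0.003, -0.01 ,  0.002]))
```

Call:
send_rows:
  moves:
    - {"translation": [-3.1,1.81,-0.12],"dr": [0,0,0],"jaw": -1}
    - {"translation": [-3.1,1.81,-0.12],"dr": [0,0,0],"jaw": -1}
    - {"translation": [-3.1,1.81,-0.12],"dr": [0,0,0],"jaw": -1}
    - {"translation": [-3.1,1.81,-0.12],"dr": [0,0,0],"jaw": -1}

```text
t: 1.27
tool_pos: [0.4777, 0.1837, 0.25]
tcp_rot: [-0.016, 0.688, 0.725, 0.016]
force: [0.2, 0.4, 0.4]
opening: -0.0001
gripper_force: 0.0
```

```bash
python3 - <<'E'
from h import *
from workcell import ctrl
o=ctrl.get_obs(); print(o["t"],where(o),move(o,(-.0975,.203,.145)))
c=ctrl.camera("wrist"); cv2.imwrite("pics/w1.png",c["frame"])
f=240/np.tan(np.radians(c["vfov"]/2))
for k,q in dict(post=(-.125,.203,.16),line=(0,.268,.1136)).items():
    v=c["R"]@T(P,[q])[0]+c["t"]; print(k,f*v[:2]/v[2]+[c["cx"],c["cy"]])
E
```

```text
1.2667 [-0.0947  0.1983  0.25  ] (array([-0.004, -0.101,  3.504]), array([ 0.02 ,  0.017, -0.041]))
post [263.27296864 258.50181151]
line [455.61350698 143.79753218]
```

View pics/w1.png

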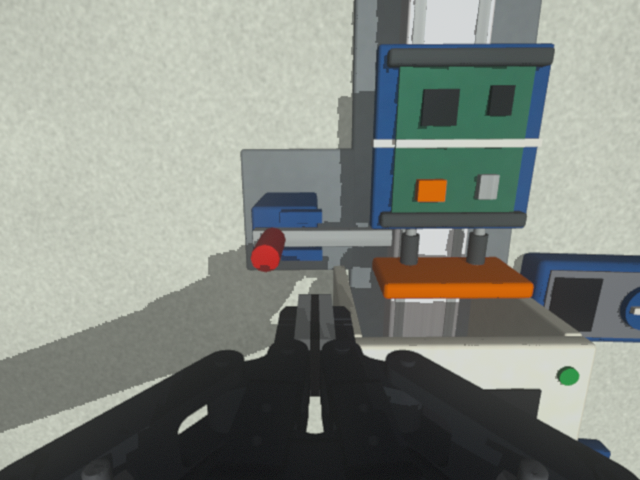

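The wrist view shows the post top at (265,259) and the line centre at (457,143). Both are within 2 px of the model, so the track pose is good. Fingers are closed at column 315, between the post and the carriage.

Call:
send_rows:
  moves:
    - {"translation": [0,-0.1,1.2],"dr": [0,0,0],"jaw": -1}
    - {"translation": [0,-0.1,2.4],"dr": [0,0,0],"jaw": -1}
    - {"translation": [0,-0.1,3.5],"dr": [0,0,0],"jaw": -1}
    - {"translation": [0,-0.1,3.5],"dr": [0,0,0],"jaw": -1}
    - {"translation": [0,-0.1,3.5],"dr": [0,0,0],"jaw": -1}

```text
t: 1.73
tool_pos: [0.4705, 0.1967, 0.1445]
tcp_rot: [-0.017, 0.684, 0.729, 0.016]
force: [-0.2, -0.2, 0.5]
opening: -0.0
gripper_force: 0.0
```

```bash
python3 - <<'E'
from h import *
from workcell import ctrl
o=ctrl.get_obs(); print(o["t"],where(o),move(o,(-.0975,.203,.145)))
c=ctrl.camera("wrist"); cv2.imwrite("pics/w2.png",c["frame"])
E
```

```text
1.7333 [-0.1011  0.2117  0.1445] (array([-0.29 ,  0.117, -0.029]), array([-0.006, -0.004,  0.078]))
```

View pics/w2.png

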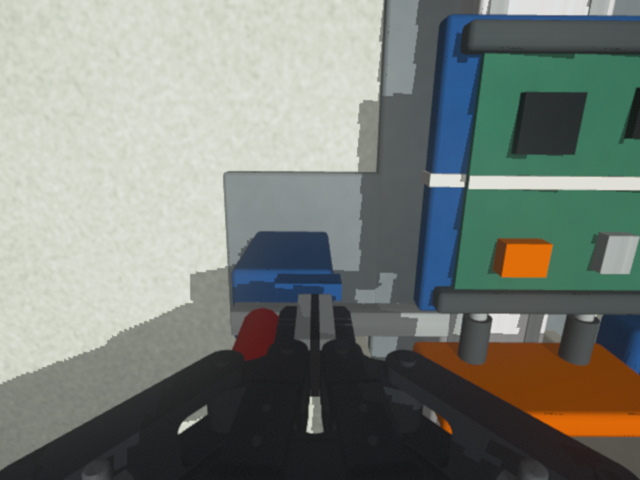

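The post is just left of the closed fingertips (about (258,335)), and the carriage is untouched. I'll centre the fingers on the post. At the same time I'll build the bumper detector and a small carriage/catch simulator.

Call:
send_rows:
  moves:
    - {"translation": [-0.29,0.12,0],"dr": [0,0,0],"jaw": -1}
    - {"translation": [-0.29,0.12,0],"dr": [0,0,0],"jaw": -1}
    - {"translation": [-0.29,0.12,0],"dr": [0,0,0],"jaw": -1}

```text
t: 2.03
tool_pos: [0.4755, 0.1865, 0.1448]
tcp_rot: [-0.017, 0.685, 0.728, 0.017]
force: [-0.6, 0.3, -0.1]
opening: 0.0
gripper_force: 0.0
```

```bash
cat > c.py <<'E'
from h import *
from workcell import ctrl
def setK(n,c): K[n]=(c["vfov"],c["cx"],c["cy"],np.array(c["R"]),np.array(c["t"]))
def orange(n,fn=None):
    t=ctrl.get_obs()["t"]; c=ctrl.camera(n); setK(n,c); a=c["frame"]
    if fn: cv2.imwrite(fn,a)
    h=cv2.cvtColor(a,cv2.COLOR_BGR2HSV); m=cv2.inRange(h,(5,170,60),(17,255,255))
    k,l,st,ce=cv2.connectedComponentsWithStats(m)
    out=[]
    for i in range(1,k):
        if st[i][4]<25: continue
        q=inv(P,back(n,ce[i],.105)); out.append((st[i].tolist(),q.round(4).tolist()))
    return t,out
def line(a,n,ys=np.arange(-.3,.3,.001)):
    "bright-line response along the deck (white line) "
    g=cv2.cvtColor(a,cv2.COLOR_BGR2GRAY).astype(np.float32); r=[]
    for x in (-.045,-.02,0,.02,.045):
        X=T(P,[(x,y,.065+S*y+.036) for y in ys]); uv=proj(n,X).astype(np.float32)
        r.append(cv2.remap(g,uv[:,0].reshape(1,-1),uv[:,1].reshape(1,-1),cv2.INTER_LINEAR).ravel())
    return ys,np.array(r)
def sim(m,hand,s0=0,v0=0,t1=3,dt=1e-3,k=80,c=1.5):
    "hand(t)= joint coordinate of the contact plane; returns t,s,v,comp"
    s,v=s0,v0; L=[]
    for t in np.arange(0,t1,dt):
        h=hand(t); vh=(hand(t+dt)-h)/dt; d=s-h
        F=max(0,k*d+c*(v-vh)) if d>0 else 0
        a=9.81*np.sin(S)-.9*v/m-F/m-(.06*np.sign(v)/m if abs(v)>1e-4 else 0)
        v+=a*dt; s+=v*dt; L.append((t,s,v,max(d,0)))
    return np.array(L)
E
python3 - <<'E'
from c import *
o=ctrl.get_obs(); print(o["t"],where(o),o["force"])
print(orange("scene")); print(orange("top"))
for m in (.63,.7,.875):
    r=sim(m,lambda t:9); print(m,[(x,(r[np.searchsorted(r[:,1],x),[0,2]]).round(3).tolist()) for x in (.02,.1,.15,.2,.25,.3,.35)])
E
```

```text
2.0333 [-0.0967  0.2012  0.1448] [-0.6136362   0.25039826 -0.12667559]
(2.0333, [([403, 267, 24, 56, 483], [-0.0063, 0.1704]), ([445, 291, 10, 12, 80], [-0.029, 0.2346])])
(2.0833, [([239, 220, 7, 41, 184], [0.0014, 0.1785])])
0.63 [(0.02, [0.357, 0.103]), (0.1, [0.893, 0.185]), (0.15, [1.147, 0.207]), (0.2, [1.38, 0.221]), (0.25, [1.602, 0.231]), (0.3, [1.815, 0.238]), (0.35, [2.023, 0.242])]
0.7 [(0.02, [0.349, 0.106]), (0.1, [0.862, 0.196]), (0.15, [1.1, 0.222]), (0.2, [1.317, 0.239]), (0.25, [1.521, 0.251]), (0.3, [1.716, 0.26]), (0.35, [1.905, 0.267])]
0.875 [(0.02, [0.336, 0.112]), (0.1, [0.811, 0.217]), (0.15, [1.025, 0.249]), (0.2, [1.216, 0.273]), (0.25, [1.393, 0.291]), (0.3, [1.56, 0.306]), (0.35, [1.721, 0.317])]
```

Call:
send_rows:
  moves:
    - {"translation": [0,-0.55,0],"dr": [0,0,0],"jaw": -1}
    - {"translation": [0,-1.1,0],"dr": [0,0,0],"jaw": -1}
    - {"translation": [-1.2,-1.08,0],"dr": [0,0,0],"jaw": -1}
    - {"translation": [-2.5,-1.08,0],"dr": [0,0,0],"jaw": -1}
    - {"translation": [-3.8,-1.08,0],"dr": [0,0,0],"jaw": -1}

```text
t: 2.55
tool_pos: [0.4499, 0.0709, 0.1396]
tcp_rot: [-0.017, 0.683, 0.73, 0.017]
force: [0.5, -0.4, 0.4]
opening: -0.0002
gripper_force: 0.0
```

```bash
python3 - <<'E'
from c import *
o=ctrl.get_obs(); print(o["t"],where(o),o["force"],move(o,(-.13,.09,.14)))
print(orange("scene","pics/s2.png"))
E
```

```text
2.55 [-0.1287  0.0872  0.1396] [ 0.53224212 -0.44001065  0.35149606] (array([ 0.094, -0.043, -0.01 ]), array([ 0.01 , -0.012,  0.088]))
(2.55, [([394, 265, 24, 54, 474], [-0.0042, 0.1528]), ([437, 288, 9, 12, 78], [-0.0287, 0.217])])
```

Released: the carriage had moved 17.6 mm at t = 2.55. Going around the arch.

Call:
send_rows:
  moves:
    - {"translation": [-1.35,0,0],"dr": [0,0,0],"jaw": -1}
    - {"translation": [-2.7,0,0],"dr": [0,0,0],"jaw": -1}
    - {"translation": [-3.8,0.8,0],"dr": [0,0,0],"jaw": -1}
    - {"translation": [-4.5,1.95,0.2],"dr": [0,0,0],"jaw": -1}
    - {"translation": [-4.9,3.2,0.4],"dr": [0,0,0],"jaw": -1}

```text
t: 3.02
tool_pos: [0.5561, -0.0723, 0.1213]
tcp_rot: [-0.016, 0.686, 0.727, 0.018]
force: [-0.1, 0.7, 1.4]
opening: -0.0
gripper_force: 0.0
```

```bash
python3 - <<'E'
from c import *
o=ctrl.get_obs(); w=where(o);print(o["t"],w,o["force"],move(o,(0,-.075,.065-.075*S+.03+.022)))
E
```

```text
3.0167 [-0.0307 -0.0617  0.1213] [-0.05974511  0.69256048  1.35219742] (array([-0.456,  1.022,  0.241]), array([ 0.029, -0.008,  0.017]))
```

Call:
send_rows:
  moves:
    - {"translation": [-0.7,0.8,0.2],"dr": [0,0,0],"jaw": -1}
    - {"translation": [-0.95,1.02,0.24],"dr": [0,0,0],"jaw": -1}
    - {"translation": [-0.95,1.02,0.24],"dr": [0,0,0],"jaw": -1}
    - {"translation": [-0.95,1.02,0.24],"dr": [0,0,0],"jaw": -1}
    - {"translation": [-0.95,1.02,0.24],"dr": [0,0,0],"jaw": -1}

```text
t: 3.43
tool_pos: [0.5864, -0.0939, 0.1119]
tcp_rot: [-0.018, 0.684, 0.729, 0.017]
force: [0.0, 0.0, 0.2]
opening: -0.0001
gripper_force: 0.0
```

```bash
python3 - <<'E'
from c import *
o=ctrl.get_obs(); w=where(o);print(o["t"],w,o["force"],(w[2]-.022-.065-S*w[1]))
print(orange("top","pics/t3.png"))
E
```

```text
3.4333 [-0.0017 -0.085   0.1119] [0.00611959 0.02799843 0.1754174 ] 0.028903500000000006
(3.4333, [([319, 217, 6, 41, 176], [0.0014, -0.018])])
```

Carriage state at t = 3.433 is s ≈ 0.192 m, which suggests m ≈ 0.83 kg and v ≈ 0.27 m/s. Planning the catch against the uncertainties.

```bash
cat > plan.py <<'E'
from c import *
from itertools import product
import sys
r=[]
for m in (.7,.76,.83,.875):
    q=sim(m,lambda t:9,t1=1.6); t0=q[np.searchsorted(q[:,1],.0176),0]; i=np.searchsorted(q[:,0],t0+.883); j=np.searchsorted(q[:,0],t0+.933); print(m,q[i,1:3].round(3),q[j,1:3].round(3))
def prof(v1,T1,D):
    Td=2*(D-v1*T1)/v1
    pos=lambda t: v1*t if t<T1 else (v1*T1+v1*(t-T1)-v1*(t-T1)**2/2/Td if t<T1+Td else D)
    n=int(np.ceil((T1+Td)*12)); k=np.array([pos((i)/12) for i in range(n+1)])
    return k
def run(k,gap,v,m,lag=0.0):
    ts=np.arange(len(k))/12+lag
    return sim(m,lambda t:np.interp(t,ts,k),s0=-gap,v0=v,t1=len(k)/12+.8,dt=2e-3)
best=[]
for D in (.1835,.205):
  for v1 in (.16,.18,.2,.22,.24):
    for T1 in (.0833,.25,.333,.417,.5,.667):
      if v1*T1>.8*D: continue
      k=prof(v1,T1,D); w=max(run(k,g,v,.83)[:,3].max() for g,v in product((.028,.036,.046),(.255,.285)))
      best.append((w,D,v1,T1,len(k)))
best.sort(); print(*[tuple(np.round(b,4)) for b in best[:10]],sep="\n")
for D in (.1835,.205):
  b=[b for b in best if b[1]==D][0]; k=prof(b[2],b[3],D); print(D,(k/.03).round(2))
  for g,v in product((.028,.036,.046),(.255,.285)):
    q=run(k,g,v,.83); i=np.argmax(q[:,3]>0); print(g,v,"contact t,s",q[i,:2].round(3),"vmax comp",q[:,3].max().round(4),"t",q[np.argmax(q[:,3]),0], "s max",q[:,1].max().round(4))
E
python3 plan.py
```

```text
0.7 [0.175 0.231] [0.186 0.235]
0.76 [0.182 0.246] [0.195 0.25 ]
0.83 [0.191 0.262] [0.204 0.267]
0.875 [0.195 0.271] [0.209 0.277]
(np.float64(0.011), np.float64(0.205), np.float64(0.2), np.float64(0.667), np.float64(18.0))
(np.float64(0.0124), np.float64(0.1835), np.float64(0.18), np.float64(0.667), np.float64(18.0))
(np.float64(0.0124), np.float64(0.205), np.float64(0.18), np.float64(0.667), np.float64(21.0))
(np.float64(0.0127), np.float64(0.205), np.float64(0.18), np.float64(0.5), np.float64(23.0))
(np.float64(0.0127), np.float64(0.1835), np.float64(0.18), np.float64(0.5), np.float64(20.0))
(np.float64(0.013), np.float64(0.205), np.float64(0.2), np.float64(0.5), np.float64(20.0))
(np.float64(0.0132), np.float64(0.1835), np.float64(0.2), np.float64(0.667), np.float64(16.0))
(np.float64(0.0134), np.float64(0.205), np.float64(0.18), np.float64(0.417), np.float64(24.0))
(np.float64(0.0136), np.float64(0.1835), np.float64(0.18), np.float64(0.417), np.float64(21.0))
(np.float64(0.0136), np.float64(0.205), np.float64(0.2), np.float64(0.417), np.float64(21.0))
0.1835 [0.   0.5  1.   1.5
[... 442 characters left out ...]
0.472 0.086] vmax comp 0.0113 t 0.634 s max 0.1919
0.046 0.285 contact t,s [0.388 0.071] vmax comp 0.0124 t 0.55 s max 0.1915
0.205 [0.   0.56 1.11 1.67 2.22 2.78 3.33 3.89 4.44 4.97 5.43 5.82 6.15 6.42
 6.62 6.75 6.82 6.83]
0.028 0.255 contact t,s [0.38  0.077] vmax comp 0.0091 t 1.1400000000000001 s max 0.211
0.028 0.285 contact t,s [0.294 0.06 ] vmax comp 0.011 t 1.1320000000000001 s max 0.2109
0.036 0.255 contact t,s [0.466 0.094] vmax comp 0.0094 t 0.63 s max 0.2127
0.036 0.285 contact t,s [0.368 0.074] vmax comp 0.0105 t 0.53 s max 0.2114
0.046 0.255 contact t,s [0.566 0.114] vmax comp 0.0107 t 0.766 s max 0.214
0.046 0.285 contact t,s [0.458 0.092] vmax comp 0.0109 t 0.618 s max 0.213
```

```bash
cat > plan2.py <<'E'
from plan import *
from scipy.optimize import differential_evolution
def prof2(p):
    va,vb,T1,D,e=p; d1=(va+vb)/2*T1
    if d1>.9*D: return None
    Td=(D-d1)*(e+1)/vb
    if T1+Td>2.2: return None
    n=int(np.ceil((T1+Td)*12)); t=np.arange(n+1)/12
    u=np.clip((t-T1)/Td,0,1)
    return np.where(t<T1,va*t+(vb-va)*t*t/2/T1,d1+(D-d1)*(1-(1-u)**(e+1)))
SC=[(.027,.27),(.036,.255),(.036,.285),(.046,.27)]
def cost(p):
    k=prof2(p)
    if k is None: return 1
    return max(run(k,g,v,.83)[:,3].max() for g,v in SC)+max(0,p[3]-.1835)*.02
r=differential_evolution(cost,[(.16,.3),(.1,.25),(.3,.9),(.1835,.215),(.6,1.6)],maxiter=12,popsize=8,seed=1,workers=1,polish=False)
print(r.x,r.fun); k=prof2(r.x); print((k/.03).round(2).tolist())
for g,v in product((.027,.036,.046),(.255,.285)):
    q=run(k,g,v,.83); i=np.argmax(q[:,3]>0); print(g,v,"contact",q[i,:2].round(3),"comp",q[:,3].max().round(4),"t",q[np.argmax(q[:,3]),0], "smax",q[:,1].max().round(4))
E
timeout 400 python3 plan2.py | tail -8
```

```text
[0.16394466 0.22582857 0.53876701 0.2007583  1.00931908] 0.009617961431567021
[0.0, 0.47, 0.96, 1.49, 2.03, 2.61, 3.21, 3.83, 4.39, 4.89, 5.33, 5.71, 6.03, 6.28, 6.47, 6.61, 6.68, 6.69]
0.027 0.255 contact [0.304 0.056] comp 0.0081 t 1.046 smax 0.206
0.027 0.285 contact [0.234 0.042] comp 0.0106 t 1.052 smax 0.2055
0.036 0.255 contact [0.412 0.078] comp 0.0075 t 1.28 smax 0.2075
0.036 0.285 contact [0.316 0.058] comp 0.0091 t 0.468 smax 0.2056
0.046 0.255 contact [0.538 0.105] comp 0.0106 t 0.732 smax 0.2096
0.046 0.285 contact [0.412 0.078] comp 0.0088 t 0.5700000000000001 smax 0.2076
```

Call:
send_rows:
  moves:
    - {"translation": [-0.47,0,0],"dr": [0,0,0],"jaw": -1}
    - {"translation": [-0.96,0,0],"dr": [0,0,0],"jaw": -1}
    - {"translation": [-1.49,0,0],"dr": [0,0,0],"jaw": -1}
    - {"translation": [-2.03,0,0],"dr": [0,0,0],"jaw": -1}
    - {"translation": [-2.61,0,0],"dr": [0,0,0],"jaw": -1}

```text
t: 3.9
tool_pos: [0.5919, -0.1718, 0.109]
tcp_rot: [-0.017, 0.684, 0.729, 0.018]
force: [1.7, -0.7, -0.1]
opening: -0.0003
gripper_force: 0.3
```

Call:
send_rows:
  moves:
    - {"translation": [-0.6,0,0],"dr": [0,0,0],"jaw": -1}
    - {"translation": [-1.22,0,0],"dr": [0,0,0],"jaw": -1}
    - {"translation": [-1.78,0,0],"dr": [0,0,0],"jaw": -1}
    - {"translation": [-2.28,0,0],"dr": [0,0,0],"jaw": -1}
    - {"translation": [-2.72,0,0],"dr": [0,0,0],"jaw": -1}

```text
t: 4.32
tool_pos: [0.597, -0.2542, 0.1051]
tcp_rot: [-0.017, 0.684, 0.729, 0.017]
force: [-0.2, -0.4, 0.9]
opening: 0.0
gripper_force: 0.1
```

Call:
send_rows:
  moves:
    - {"translation": [-0.38,0,0],"dr": [0,0,0],"jaw": -1}
    - {"translation": [-0.7,0,0],"dr": [0,0,0],"jaw": -1}
    - {"translation": [-0.95,0,0],"dr": [0,0,0],"jaw": -1}
    - {"translation": [-1.14,0,0],"dr": [0,0,0],"jaw": -1}
    - {"translation": [-1.28,0,0],"dr": [0,0,0],"jaw": -1}

```text
t: 4.73
tool_pos: [0.5996, -0.2934, 0.1029]
tcp_rot: [-0.017, 0.685, 0.728, 0.017]
force: [-1.8, -0.5, 3.6]
opening: -0.0
gripper_force: 0.1
```

Call:
send_rows:
  moves:
    - {"translation": [-0.07,0,0],"dr": [0,0,0],"jaw": -1}
    - {"translation": [-0.08,0,0],"dr": [0,0,0],"jaw": -1}
    - {"translation": [-0.08,0,0],"dr": [0,0,0],"jaw": -1}
    - {"translation": [-0.08,0,0],"dr": [0,0,0],"jaw": -1}
    - {"translation": [-0.08,0,0],"dr": [0,0,0],"jaw": -1}

```text
t: 5.15
tool_pos: [0.5998, -0.2946, 0.1027]
tcp_rot: [-0.017, 0.684, 0.729, 0.017]
force: [-2.4, -0.2, 6.1]
opening: 0.0001
gripper_force: 0.2
```

```bash
python3 - <<'E'
from c import *
o=ctrl.get_obs(); print(o["t"],where(o),o["force"])
print(orange("scene","pics/s4.png"))
a=cv2.imread("pics/s4.png"); cv2.imwrite("pics/s4c.png",cv2.resize(a[190:340,150:350],None,fx=4,fy=4,interpolation=cv2.INTER_CUBIC))
ys,r=line(a,"scene",np.arange(-.26,-.08,.004)); print(np.c_[ys*1000,r.T].astype(int).tolist())
E
```

```text
5.15 [ 0.0004 -0.2861  0.1027] [-2.36478156 -0.1831042   6.08538031]
(5.15, [([200, 202, 32, 48, 681], [0.0092, -0.2656]), ([239, 222, 10, 10, 67], [-0.014, -0.2098])])
[[-260, 92, 62, 56, 55, 57], [-256, 100, 63, 55, 55, 57], [-252, 101, 63, 66, 72, 66], [-248, 100, 63, 86, 95, 82], [-244, 101, 62, 84, 129, 82], [-240, 72, 62, 65, 77, 57], [-236, 62, 62, 62, 61, 49], [-231, 45, 51, 53, 49, 39], [-227, 60, 80, 72, 72, 45], [-223, 69, 99, 77, 88, 60], [-219, 69, 99, 77, 109, 60], [-215, 69, 98, 76, 107, 58], [-211, 68, 76, 77, 107, 57], [-207, 69, 67, 77, 101, 59], [-203, 69, 76, 77, 79, 59], [-199, 69, 76, 76, 77, 59], [-195, 69, 77, 77, 77, 57], [-191, 69, 78, 77, 77, 58], [-187, 100, 127, 121, 122, 65], [-183, 135, 160, 161, 164, 147], [-179, 125, 96, 96, 96, 140], [-175, 76, 62, 77, 77, 65], [-171, 66, 27, 77, 75, 56], [-167, 68, 23, 77, 41, 58], [-163, 66, 23, 77, 24, 57], [-159, 68, 24, 77, 23, 59], [-155, 66, 23, 77, 23, 58], [-151, 67, 38, 77, 26, 57], [-147, 68, 74, 77, 67, 57], [-143, 67, 78, 77, 76, 57], [-139, 63, 71, 68, 70, 57], [-135, 64, 64, 63, 63, 51], [-131, 61, 61, 57, 60, 50], [-127, 43, 40, 42, 41, 40], [-123, 55, 53, 55, 54, 55], [-119, 57, 48, 37, 42, 39], [-115, 144, 141, 44, 87, 43], [-111, 167, 165, 106, 124, 84], [-107, 165, 164, 142, 170, 131], [-103, 166, 166, 147, 173, 139], [-99, 167, 168, 146, 174, 139], [-95, 166, 167, 142, 173, 138], [-91, 168, 169, 146, 173, 136], [-87, 167, 168, 145, 174, 137], [-83, 167, 167, 149, 173, 138]]
```

View pics/s4c.png

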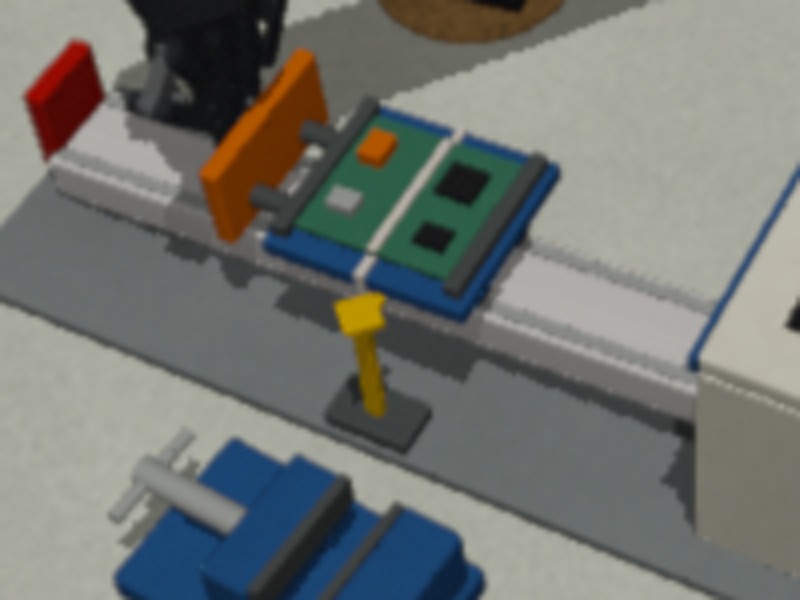

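Caught and held: the white line crosses crop (410,205), the marker head is at (361,314) and its foot is centred near (379,412). The line is still about 18 mm downhill of the marker. I'll refine both in the same images.

```bash
python3 - <<'E'
from c import *
o=ctrl.get_obs(); print(o["t"],where(o),o["force"],o["wrist_torque"],o["joint_vel"].round(4))
def peak(fn,n,lo,hi):
    ys,r=line(cv2.imread(fn),n,np.arange(lo,hi,.0005)); r=r[[0,2,4]].mean(0)
    m=np.median(r); w=np.clip(r-m-25,0,None); return (ys*w).sum()/w.sum()
print("scene line start(.268)",peak("pics/scene1.png","scene",.25,.285),"now",peak("pics/s4.png","scene",-.2,-.165))
print("top line start",peak("pics/top1.png","top",.25,.285))
for q in [(325,415),(403,452),(432,410),(379,412)]: print("foot",inv(P,back("scene",((q[0]+.5)/4-.5+150,(q[1]+.5)/4-.5+190),.02)))
for z in (.09,.095,.1): print("head",inv(P,back("scene",((361+.5)/4-.5+150,(314+.5)/4-.5+190),z)))
c=ctrl.camera("top"); cv2.imwrite("pics/t5.png",c["frame"]); a=c["frame"]
print("top line",[ (int(y*1000),int(v)) for y,v in zip(*[ (lambda Y,R:(Y,R.mean(0)))(*line(a,"top",np.arange(-.2,-.15,.003)))][0])])
cv2.imwrite("pics/t5c.png",cv2.resize(a[185:275,330:450],None,fx=6.5,fy=6.5,interpolation=cv2.INTER_CUBIC))
E
```

```text
5.2 [ 0.0004 -0.2861  0.1027] [-2.18970126 -0.36493979  6.14422885] [-0.16100887  0.54783655  0.07245161] [-0.0023  0.0006 -0.0008  0.0003  0.0008  0.0007  0.    ]
scene line start(.268) 0.26589035132059585 now -0.18322897809475983
top line start 0.27006808806159344
foot [ 0.0978936  -0.18589605]
foot [ 0.10051553 -0.13754755]
foot [ 0.07113372 -0.13685706]
foot [ 0.0841395  -0.16132248]
head [ 0.0748513  -0.16904352]
head [ 0.07786574 -0.16666282]
head [ 0.08088018 -0.16428212]
top line [(-200, 67), (-197, 64), (-194, 64), (-191, 64), (-188, 65), (-185, 70), (-182, 103), (-179, 138), (-176, 104), (-173, 69), (-169, 63), (-166, 60), (-163, 58), (-160, 52), (-157, 52), (-154, 52), (-151, 52)]
```

View pics/t5c.png

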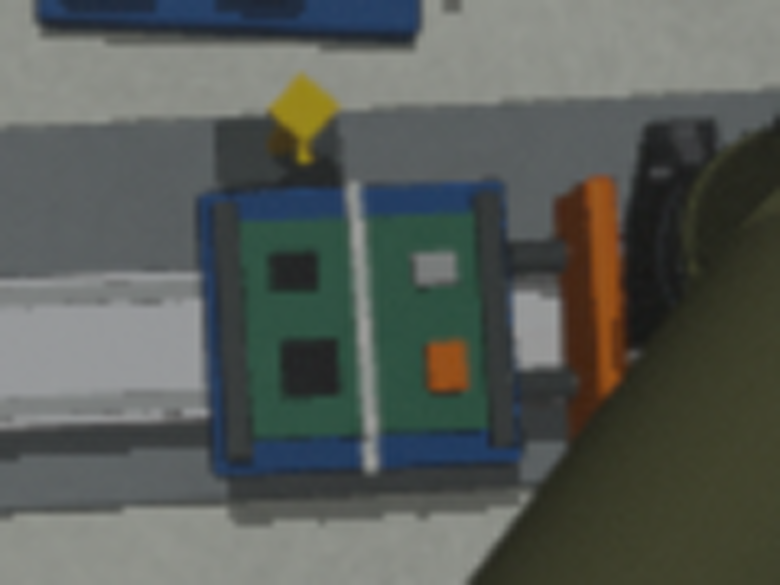

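The top view agrees: line at crop (362,325), marker head at (303,107), so the line needs about 17–18 mm uphill. I'll push gently, then check with the wrist camera.

Call:
send_rows:
  moves:
    - {"translation": [0.02,0,0],"dr": [0,0,0],"jaw": -1}
    - {"translation": [0.06,0,0],"dr": [0,0,0],"jaw": -1}
    - {"translation": [0.12,0,0],"dr": [0,0,0],"jaw": -1}
    - {"translation": [0.19,0,0],"dr": [0,0,0],"jaw": -1}
    - {"translation": [0.26,0,0],"dr": [0,0,0],"jaw": -1}

```text
t: 5.67
tool_pos: [0.5993, -0.2868, 0.1031]
tcp_rot: [-0.017, 0.684, 0.729, 0.017]
force: [-3.3, -1.5, 5.3]
opening: -0.0003
gripper_force: 0.3
```

Call:
send_rows:
  moves:
    - {"translation": [0.07,0,0],"dr": [0,0,0],"jaw": -1}
    - {"translation": [0.14,0,0],"dr": [0,0,0],"jaw": -1}
    - {"translation": [0.2,0,0],"dr": [0,0,0],"jaw": -1}
    - {"translation": [0.25,0,0],"dr": [0,0,0],"jaw": -1}
    - {"translation": [0.28,0,0],"dr": [0,0,0],"jaw": -1}

```text
t: 6.08
tool_pos: [0.5988, -0.2781, 0.1035]
tcp_rot: [-0.017, 0.684, 0.729, 0.017]
force: [-3.1, -0.2, 5.6]
opening: 0.0004
gripper_force: 0.3
```

Call:
send_rows:
  moves:
    - {"translation": [0.02,0,0],"dr": [0,0,0],"jaw": -1}
    - {"translation": [0.02,0,0],"dr": [0,0,0],"jaw": -1}
    - {"translation": [0.02,0,0],"dr": [0,0,0],"jaw": -1}
    - {"translation": [0.02,0,0],"dr": [0,0,0],"jaw": -1}
    - {"translation": [0.02,0,0],"dr": [0,0,0],"jaw": -1}

```text
t: 6.5
tool_pos: [0.5988, -0.2777, 0.1035]
tcp_rot: [-0.017, 0.684, 0.729, 0.017]
force: [-2.9, -0.8, 5.1]
opening: 0.0
gripper_force: 0.3
```

```bash
python3 - <<'E'
from c import *
o=ctrl.get_obs(); print(o["t"],where(o),o["force"],o["joint_vel"].round(4))
c=ctrl.camera("wrist"); cv2.imwrite("pics/w6.png",c["frame"]); setK("wrist",c); np.save("kw.npy",np.array([K["wrist"]],dtype=object),allow_pickle=True)
c=ctrl.camera("top"); cv2.imwrite("pics/t6.png",c["frame"]); c=ctrl.camera("scene"); cv2.imwrite("pics/s6.png",c["frame"])
E
```

```text
6.5 [ 0.0004 -0.2692  0.1035] [-2.92720916 -0.83608399  5.14443658] [-0.0002  0.0007  0.0012  0.0002 -0.0011  0.0008 -0.0015]
```

View pics/w6.png

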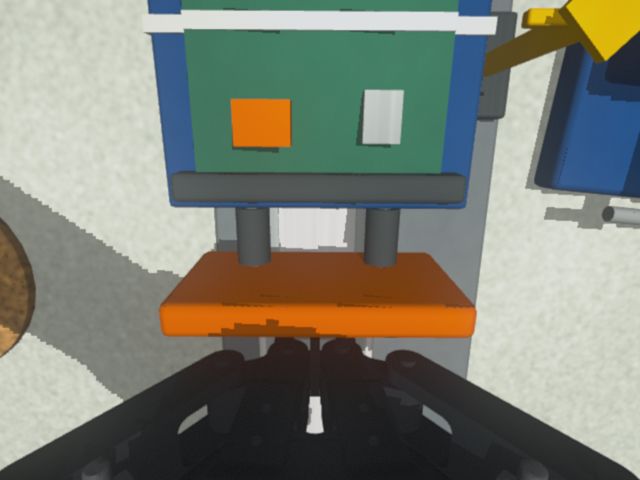

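Wrist view: the line runs (148,23) to (493,24). The marker's small pointer is at (545,17), the stem runs from (487,67) to (575,35), and the foot's downhill/uphill edges are at rows 118 and 12. Converting these.

```bash
python3 - <<'E'
from c import *
K["wrist"]=tuple(np.load("kw.npy",allow_pickle=True)[0])
for u in (150,320,490):
    print("line",inv(P,back("wrist",(u,23.5),.065+S*-.162+.036)).round(4))
for q,z in [((545,17),.1),((545,17),.095),((545,17),.085),((607,61),.095),((487,67),.024),((575,35),.085),((505,118),.02),((516,12),.02),((500,118),.012)]: print(q,z,inv(P,back("wrist",q,z)).round(4))
def peak(fn,n,lo,hi):
    ys,r=line(cv2.imread(fn),n,np.arange(lo,hi,.0005)); r=r[[0,2,4]].mean(0)
    m=np.median(r); w=np.clip(r-m-25,0,None); return (ys*w).sum()/w.sum()
print("top",peak("pics/t6.png","top",-.18,-.145),"scene",peak("pics/s6.png","scene",-.18,-.15))
for n,fn in(("top","pics/top1.png"),("scene","pics/scene1.png")):
    h=cv2.cvtColor(cv2.imread(fn),cv2.COLOR_BGR2HSV); m=cv2.inRange(h,(20,110,60),(35,255,255)); k,l,st,ce=cv2.connectedComponentsWithStats(m)
    for i in range(1,k):
        if st[i][4]>20: print(n,st[i],ce[i],[inv(P,back(n,ce[i],z)).round(4).tolist() for z in (.08,.09,.1)])
E
```

```text
line [-0.0529 -0.1615]
line [ 0.0014 -0.1612]
line [ 0.0556 -0.1608]
(545, 17) 0.1 [ 0.0693 -0.1608]
(545, 17) 0.095 [ 0.072  -0.1593]
(545, 17) 0.085 [ 0.0775 -0.1564]
(607, 61) 0.095 [ 0.0941 -0.1719]
(487, 67) 0.024 [ 0.0854 -0.161 ]
(575, 35) 0.085 [ 0.0886 -0.1618]
(505, 118) 0.02 [ 0.0995 -0.1848]
(516, 12) 0.02 [ 0.0983 -0.1353]
(500, 118) 0.012 [ 0.1007 -0.1843]
top -0.16160361790264552 scene -0.16589128733051497
top [372 197  10  13  77] [376.03896104 202.45454545] [[0.0865, -0.1621], [0.0847, -0.1608], [0.0828, -0.1596]]
scene [   0    0  130   86 1765] [58.79036827 38.89915014] [[-0.4365, -1.0901], [-0.4251, -1.0755], [-0.4136, -1.0609]]
scene [564  13  54  15 106] [590.5         19.99056604] [[-1.2323, 0.3217], [-1.2124, 0.3211], [-1.1924, 0.3206]]
scene [ 2 50 10 12 32] [ 6.34375 54.9375 ] [[-0.306, -1.1677], [-0.296, -1.1523], [-0.2859, -1.1369]]
scene [   2   59  176  153 2740] [ 84.96970803 133.38357664] [[-0.1291, -0.7358], [-0.121, -0.7251], [-0.1128, -0.7143]]
scene [234 263  13  31 220] [240.88181818 275.61363636] [[0.0843, -0.1624], [0.0901, -0.1578], [0.096, -0.1531]]
```

The wrist close-up puts the line at y = −161.2 mm and the marker at about −160 to −162 mm, so they are aligned. Now holding still.

Call:
send_rows:
  moves:
    - {"translation": [0,0,0],"dr": [0,0,0],"jaw": -1}
    - {"translation": [0,0,0],"dr": [0,0,0],"jaw": -1}
    - {"translation": [0,0,0],"dr": [0,0,0],"jaw": -1}
    - {"translation": [0,0,0],"dr": [0,0,0],"jaw": -1}
    - {"translation": [0,0,0],"dr": [0,0,0],"jaw": -1}

```text
t: 7.07
tool_pos: [0.5988, -0.2777, 0.1035]
tcp_rot: [-0.017, 0.684, 0.729, 0.017]
force: [-2.9, -1.2, 5.3]
opening: 0.0001
gripper_force: 0.3
```

Call:
send_rows:
  moves:
    - {"translation": [0,0,0],"dr": [0,0,0],"jaw": -1}
    - {"translation": [0,0,0],"dr": [0,0,0],"jaw": -1}
    - {"translation": [0,0,0],"dr": [0,0,0],"jaw": -1}
    - {"translation": [0,0,0],"dr": [0,0,0],"jaw": -1}
    - {"translation": [0,0,0],"dr": [0,0,0],"jaw": -1}

```text
t: 7.48
tool_pos: [0.5988, -0.2777, 0.1035]
tcp_rot: [-0.017, 0.684, 0.729, 0.017]
force: [-2.4, 0.1, 5.6]
opening: -0.0002
gripper_force: 0.3
```

Call:
send_rows:
  moves:
    - {"translation": [0,0,0],"dr": [0,0,0],"jaw": -1}
    - {"translation": [0,0,0],"dr": [0,0,0],"jaw": -1}
    - {"translation": [0,0,0],"dr": [0,0,0],"jaw": -1}
    - {"translation": [0,0,0],"dr": [0,0,0],"jaw": -1}
    - {"translation": [0,0,0],"dr": [0,0,0],"jaw": -1}

```text
t: 7.9
tool_pos: [0.5988, -0.2777, 0.1035]
tcp_rot: [-0.017, 0.684, 0.729, 0.017]
force: [-2.1, -1.0, 5.2]
opening: -0.0003
gripper_force: 0.3
```

Call:
send_rows:
  moves:
    - {"translation": [0,0,0],"dr": [0,0,0],"jaw": -1}
    - {"translation": [0,0,0],"dr": [0,0,0],"jaw": -1}
    - {"translation": [0,0,0],"dr": [0,0,0],"jaw": -1}
    - {"translation": [0,0,0],"dr": [0,0,0],"jaw": -1}
    - {"translation": [0,0,0],"dr": [0,0,0],"jaw": -1}

```text
t: 8.32
tool_pos: [0.5988, -0.2777, 0.1035]
tcp_rot: [-0.017, 0.684, 0.729, 0.017]
force: [-2.8, -0.7, 6.3]
opening: 0.0
gripper_force: 0.3
```

Call:
send_rows:
  moves:
    - {"translation": [0,0,0],"dr": [0,0,0],"jaw": -1}
    - {"translation": [0,0,0],"dr": [0,0,0],"jaw": -1}
    - {"translation": [0,0,0],"dr": [0,0,0],"jaw": -1}
    - {"translation": [0,0,0],"dr": [0,0,0],"jaw": -1}
    - {"translation": [0,0,0],"dr": [0,0,0],"jaw": -1}

```text
t: 8.73
tool_pos: [0.5988, -0.2777, 0.1035]
tcp_rot: [-0.017, 0.684, 0.729, 0.017]
force: [-2.6, -1.5, 5.6]
opening: -0.0001
gripper_force: 0.3
```

Call:
send_rows:
  moves:
    - {"translation": [0,0,0],"dr": [0,0,0],"jaw": -1}
    - {"translation": [0,0,0],"dr": [0,0,0],"jaw": -1}
    - {"translation": [0,0,0],"dr": [0,0,0],"jaw": -1}
    - {"translation": [0,0,0],"dr": [0,0,0],"jaw": -1}
    - {"translation": [0,0,0],"dr": [0,0,0],"jaw": -1}

```text
t: 9.15
tool_pos: [0.5988, -0.2777, 0.1035]
tcp_rot: [-0.017, 0.684, 0.729, 0.017]
force: [-2.7, -1.4, 6.0]
opening: -0.0
gripper_force: 0.3
```

Call:
send_rows:
  moves:
    - {"translation": [0,0,0],"dr": [0,0,0],"jaw": -1}
    - {"translation": [0,0,0],"dr": [0,0,0],"jaw": -1}
    - {"translation": [0,0,0],"dr": [0,0,0],"jaw": -1}
    - {"translation": [0,0,0],"dr": [0,0,0],"jaw": -1}
    - {"translation": [0,0,0],"dr": [0,0,0],"jaw": -1}

```text
t: 9.57
tool_pos: [0.5988, -0.2777, 0.1035]
tcp_rot: [-0.017, 0.684, 0.729, 0.017]
force: [-2.3, -0.1, 5.2]
opening: 0.0004
gripper_force: 0.3
```

Call:
send_rows:
  moves:
    - {"translation": [0,0,0],"dr": [0,0,0],"jaw": -1}
    - {"translation": [0,0,0],"dr": [0,0,0],"jaw": -1}
    - {"translation": [0,0,0],"dr": [0,0,0],"jaw": -1}
    - {"translation": [0,0,0],"dr": [0,0,0],"jaw": -1}
    - {"translation": [0,0,0],"dr": [0,0,0],"jaw": -1}

```text
t: 9.98
tool_pos: [0.5988, -0.2777, 0.1035]
tcp_rot: [-0.017, 0.684, 0.729, 0.017]
force: [-4.6, -1.1, 5.0]
opening: 0.0002
gripper_force: 0.3
```

Call:
send_rows:
  moves:
    - {"translation": [0,0,0],"dr": [0,0,0],"jaw": -1}
    - {"translation": [0,0,0],"dr": [0,0,0],"jaw": -1}
    - {"translation": [0,0,0],"dr": [0,0,0],"jaw": -1}
    - {"translation": [0,0,0],"dr": [0,0,0],"jaw": -1}
    - {"translation": [0,0,0],"dr": [0,0,0],"jaw": -1}

```text
t: 10.4
tool_pos: [0.5988, -0.2777, 0.1035]
tcp_rot: [-0.017, 0.684, 0.729, 0.017]
force: [-2.8, -1.6, 5.4]
opening: 0.0003
gripper_force: 0.3
```

Call:
send_rows:
  moves:
    - {"translation": [0,0,0],"dr": [0,0,0],"jaw": -1}
    - {"translation": [0,0,0],"dr": [0,0,0],"jaw": -1}
    - {"translation": [0,0,0],"dr": [0,0,0],"jaw": -1}
    - {"translation": [0,0,0],"dr": [0,0,0],"jaw": -1}
    - {"translation": [0,0,0],"dr": [0,0,0],"jaw": -1}

```text
t: 10.82
tool_pos: [0.5988, -0.2777, 0.1035]
tcp_rot: [-0.017, 0.684, 0.729, 0.017]
force: [-2.0, -0.9, 6.0]
opening: 0.0001
gripper_force: 0.3
```

Call:
send_rows:
  moves:
    - {"translation": [0,0,0],"dr": [0,0,0],"jaw": -1}
    - {"translation": [0,0,0],"dr": [0,0,0],"jaw": -1}
    - {"translation": [0,0,0],"dr": [0,0,0],"jaw": -1}
    - {"translation": [0,0,0],"dr": [0,0,0],"jaw": -1}
    - {"translation": [0,0,0],"dr": [0,0,0],"jaw": -1}

```text
t: 11.23
tool_pos: [0.5988, -0.2777, 0.1035]
tcp_rot: [-0.017, 0.684, 0.729, 0.017]
force: [-2.9, 0.4, 5.3]
opening: 0.0
gripper_force: 0.3
```

Call:
send_rows:
  moves:
    - {"translation": [0,0,0],"dr": [0,0,0],"jaw": -1}
    - {"translation": [0,0,0],"dr": [0,0,0],"jaw": -1}
    - {"translation": [0,0,0],"dr": [0,0,0],"jaw": -1}
    - {"translation": [0,0,0],"dr": [0,0,0],"jaw": -1}
    - {"translation": [0,0,0],"dr": [0,0,0],"jaw": -1}

```text
t: 11.65
tool_pos: [0.5988, -0.2777, 0.1036]
tcp_rot: [-0.017, 0.684, 0.729, 0.017]
force: [-2.1, -1.1, 5.6]
opening: -0.0001
gripper_force: 0.3
```

```bash
python3 - <<'E'
from c import *
def peak(a,n,lo,hi):
    ys,r=line(a,n,np.arange(lo,hi,.0005)); r=r[[0,2,4]].mean(0)
    m=np.median(r); w=np.clip(r-m-25,0,None); return (ys*w).sum()/w.sum()
o=ctrl.get_obs(); print(o["t"],where(o),o["force"])
y=peak(ctrl.camera("top")["frame"],"top",-.18,-.145); print("top line",y)
if abs(y+.1616)<.002: print(ctrl.finish_job())
E
```

```text
11.65 [ 0.0004 -0.2692  0.1036] [-2.14534607 -1.06938249  5.55960933]
top line -0.16161148288801236
the job is handed in; nothing more can be done
None
```

I pulled the bolt and caught the carriage by its bumper beyond the arch; it first stopped about 17 mm past the marker, so I pushed it gently back until its line was within about 1–2 mm, held it over 5 s, and handed in at t = 11.7 s still holding (simulated bumper squeeze 8–11 mm, not measured).

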